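Shut and lock the dust-box hatch of the polishing machine

ROBOT

A 6-joint arm with a two-finger parallel gripper is mounted at the origin on the work surface. World frame = base frame: x ahead of the robot, y to its left, z up, the work surface at z = 0. Lengths are in mm, angles in rad, forces in N, time in s.
With the tool pointing down it reaches from about 350 to 775 mm from the base axis. Payload 7.3 kg.
Tool frame: the origin (TCP) lies on the centre line of the jaws, within the pads' length; the fingertips stand 22 mm ahead of it and the grasp point (between the pads) lies 3 mm ahead of it; z points along the fingers, y is the direction in which the jaws open and shut (so a half turn about z gives the same grasp; the last joint's range is limited). The gripper opens to 92 mm and grips with 3 to 60 N. Pads are 19 mm wide; open, the fingers measure 130 mm over their backs; the gripper's body (75 mm by 190 mm) begins 47 mm behind the grasp point.
Start: joints at [-1.345, 0.342, 1.524, -0, 1.275, -0.146], TCP at [190.752, -489.139, 248.741] pointing down, gripper open.
Joint ranges: [-2.53, 2.53], [-0.77, 2.02], [0.04, 2.7], [-1, 4.14], [0.28, 2.66], [-3.11, 3.11]. Speed limits (rad/s): [2.57, 2.57, 3.14, 3.14, 3.14, 3.14].

INTERFACE

Orientations are given as [roll, pitch, yaw] about the fixed x, y, z axes, in that order (R = Rz(yaw) Ry(pitch) Rx(roll)).
In Python, from plant import get_obs, capture, close_job gives the robot as it stands.
- The arm moves only by the tool carry_out, never from a script. Its arguments are lists of equal length, an entry for each row: "xyz": the shift along the tool's x, y, z scaled (see below), a list of three; "dr": the turn, a rotation vector about the tool's x, y, z scaled (see below), a list of three. A call has 1 to 8 rows; each row shifts and turns the commanded pose from where the row before left it, along the tool's axes as they then stand; what a row does not reach is not made up. The controller multiplies each number of a shift by 0.06 m and each number of a turn by 8 degrees. A row lasts 1/8 s, in which the tool goes at most 62.5 mm and 10.7 degrees, less where a joint would pass 70% of its speed; a pose out of reach is approached as far as the arm can. A call with a number of a shift or a turn outside -1 to 1 is refused whole. A call with a gripper value outside its range is refused whole. "gripper" is the gripper's target within -1 to 1 (fully open at 1, half-way at 0, shut at -1), set as the call begins (left out, the last holds). The fingers move at their own pace and stop on an object; the grip force is fixed at half the most. Time passes only in rows, so rows that do not move let the fingers close. It gives the time, the measured TCP pose, the force and the opening at its end, in the units of the state.
- get_obs(): the state, without advancing time (a new reading comes with each control period).
- capture(name): name is "scene" or "top" or "wrist"; returns a dict with "image" (480x640x3 uint8, blue, green, red), "fx", "fy", "cx", "cy" (pixels), "D" ([k1, k2, p1, p2, k3] as OpenCV has them; the pictures are not rectified), "pose" (4x4, takes a point from camera to world coordinates). Camera axes: x right, y up, looking along -z (the intrinsics and any distortion apply to the point x, -y, -z); pixel columns grow to the right and rows downward; lengths in mm; the calibration is good to about 2 mm. A picture is of the moment at which its call begins. There is no depth.
- close_job(): hands the job in, once; it reports no verdict.
The state is a dict: "time": time; "joint_positions": joint angles; "dq": joint speeds; "tau": joint torques, N m; "tool_pos": TCP position; "tcp_rot": TCP orientation; "contact_force": force on the tool from outside, world axes, zero at the start; "moment": the same for the moment, N m; "grip_width": finger opening in mm.
Only numpy, scipy, OpenCV 4.12 (cv2) and the standard library are available. Lean on these libraries where they do the work, as an engineer would, in place of code of your own. Each camera call takes 0.05 s, during which the arm holds its last target.

TASK

The hatch on the polishing machine's dust box stands ajar. Push it fully shut with your fingertips, then set a fingertip in the slot of its red quarter-turn fastener and turn it clockwise as far as it goes, so that the hatch is locked. Only push: do not open the hatch farther, and leave everything else on the bench where it is.

Things in the scene. Friction and masses are not known exactly. Their poses are not given: they have to be found in the camera images.
- machine: bench polishing machine, fixed: green steel dust box 260 (x) x 440 (y) x 100 high; grey motor and buffing wheel on its left (+y) half, up to 260 high, hatch on its right half. Origin under the middle of the box at table height; own x from the hatch's free edge towards its hinge, y towards the motor, z up. The motor begins 170 to the +y side of the fastener's axis.
- hatch (a joint): hinge angle of the aluminium hatch on the box, a plate 210 (hinge to free edge) x 180 x 12 thick. 0 = shut, flat, top face 112 above the table; larger = free edge (machine's -x side) raised; starts 0.2 to 0.5. Hinge line along the machine's y at x = 105, z = 100; hatch's middle at machine y = -80. It stays where it is left; under 10 N near the free edge moves it
- hatch_corner_r (a point): point on the hatch's top face near its free edge on the machine's -y side: 185 from the hinge, 65 from the hatch's middle line; a clear, flat place to push, 25 from the plate's edges. Turns with the hatch: x from free edge to hinge, z out of the top face
- hatch_corner_l (a point): the same on the machine's +y side
- slot_centre (a point): centre of the red fastener, on its axis, at its top face: 18 above the hatch's top face, 130 from the hinge, on the hatch's middle line. Disc 100 dia in a fixed dark collar (120 dia, as high), with a slot across it 84 long, 36 wide, 14 deep, black floor, closed ends. y along the slot (turns with it), z out of the disc. Shut fingertips fit in either half of the slot and, swung round the axis, turn it
- cam (a joint): turn of the fastener, clockwise from above: 0 = unlocked, slot parallel to the hinge line; 1.571 = locked, at its stop, slot pointing at the red mark at the free edge. Starts at 0 to 0.3, stays where left, takes 0.12 N m (6 N at 20 from the axis). A tongue under the hatch turns with it and, hatch shut, goes under the box's rim; turned beforehand it keeps the hatch from shutting
- tin: small brass tin with a paper label, 52 dia x 50 high, standing on the machine's box beside the motor; a bystander. Origin at the centre of its underside
- collar: loose brass ring, 64 dia x 22 high, lying on the table just in front of the machine; a bystander. Origin at the centre of its underside
- cup: copper cup, 72 dia x 80 high, on the table to the right; a bystander. Origin at the centre of its underside
- bowl: copper bowl, 120 dia x 50 high, on the table to the left; a bystander. Origin at the centre of its underside
- jug: copper jug, 110 dia x 140 high, on the table to the left; a bystander. Origin at the centre of its underside
- hammer: hammer lying on the table to the right; a bystander. Origin at the centre of its underside (lengthwise x)
- stake: dark wooden block 50 x 50 x 70 high, on the table to the left; a bystander. Origin at the centre of its underside

How it is judged (in metres and radians):
On the way, in this order (a step that is already met when the one before it is completed fails the run):
1. the hatch is shut (within 0.03 rad) with the fastener not yet locked (value of joint hatch below 0.03 rad and value of joint cam below 0.9 rad), for 0.2 s.
2. the fastener is turned to its stop (past 1.40 rad) with the hatch shut (value of joint hatch below 0.03 rad and value of joint cam above 1.4 rad), for 0.2 s.
At the end, for the whole second after the job is handed in: The hatch is shut within 0.03 rad (about 6 mm at its free edge), the fastener is turned clockwise past 1.40 rad of its 1.571 and at rest, and every bystander is within 30 mm of where it stood (all of step 2 and velocity of joint cam below 0.05 rad/s and distance of each of tin, collar, cup, bowl, jug, hammer, stake from where it was at the start of the episode below 0.03 m); the robot touches nothing.
It fails at once if the hatch is lifted farther open (past 0.65 rad) (value of joint hatch above 0.65 rad).
It fails at once if a bystander is shifted or lifted by more than 30 mm (distance of any of tin, collar, cup, bowl, jug, hammer, stake from where it was at the start of the episode above 0.03 m).
It also fails if it takes over 58 s, if anything falls off the work surface, if the arm or the gripper's body presses on something with over 40 N, if the wrist force passes 120 N, or if a joint passes its speed limit or range.

## Working session

There is one attempt and no reset: what is moved stays moved. The work goes in short steps, Python scripts to look and compute and a tool call to move; the robot and the scene stay as the last step left them, time stands still between calls to the robot, and variables do not carry over. Pictures are saved under pics/ and viewed, and the job is handed in when it is done.

Besides the shell and the picture viewer there is one more tool, called as name(argument=value, ...) on one line, values as JSON. carry_out: Moves the arm, as the interface text tells. Shifts and turns lie within -1 to 1; 1 stands for 0.06 m of shift or 8 degrees of turn. Its arguments: {"type":"object","properties":{"xyz":{"type":"array"},"dr":{"type":"array"},"gripper":{"type":"number"}},"required":["xyz","dr"]}

```bash
ls; mkdir -p pics; python3 - <<'E'
from plant import get_obs, capture
import cv2,pickle
print(get_obs())
for n in ["scene","top","wrist"]:
    c=capture(n); cv2.imwrite(f"pics/{n}0.png",c["image"]); pickle.dump(c,open(f"{n}0.pkl","wb"))
    print(n,c["fx"],c["fy"],c["cx"],c["cy"],c["D"],c["pose"])
E
```

```text
pics
{'time': 0.0, 'joint_positions': array([-1.34500255e+00,  3.42710476e-01,  1.52500818e+00, -1.86288205e-05,
        1.27541207e+00, -1.46036184e-01]), 'dq': array([ 1.45682571e-03,  6.77966539e-04, -1.35129949e-04, -6.17580401e-04,
        3.25170452e-04, -3.16360922e-05]), 'tau': array([ 6.54346641e-04, -4.31236231e+01, -2.44217527e+01,  7.16416142e-02,
        5.58476779e-02, -1.44411010e-04]), 'tool_pos': array([ 190.65671622, -488.75498561,  248.05438557]), 'tcp_rot': array([-3.14006836e+00, -2.06192684e-04,  3.71835242e-01]), 'contact_force': array([0.30375268, 0.37842742, 0.76251375]), 'moment': array([-0.00173296,  0.01414556, -0.06361167]), 'grip_width': 91.71820553048262}
scene 540.7636140153702 540.7636140153702 322.759492028165 237.7820191763058 [-0.12195906  0.          0.          0.          0.        ] [[-7.24067401e-01 -4.13919049e-01  5.51722230e-01  1.39538337e+03]
 [ 6.89691739e-01 -4.26163172e-01  5.85414602e-01  8.75049453e+02]
 [-7.19055901e-03  8.04397894e-01  5.94047409e-01  1.01866141e+03]
 [ 0.00000000e+00  0.00000000e+00  0.00000000e+00  1.00000000e+00]]
top 447.579243804599 447.579243804599 323.96736021425795 239.68683453626537 [0.00321076 0.         0.         0.         0.        ] [[ 2.56085203e-02  9.94621178e-01 -1.00363920e-01  4.39257430e+02]
 [-9.99660578e-01  2.49978979e-02 -7.33719320e-03 -1.35764451e+01]
 [-4.78884071e-03  1.00517749e-01  9.94923740e-01  1.42271487e+03]
 [ 0.00000000e+00  0.00000000e+00  0.00000000e+00  1.00000000e+00]]
wrist 428.5929289184732 428.5929289184732 321.4624756955783 243.3095343356457 [-0.06616142  0.          0.          0.          0.        ] [[ 3.62439197e-01  8.92164837e-01  2.69591790e-01  2.63605674e+02]
 [-9.32005998e-01  3.47449778e-01  1.03167203e-01 -4.59248626e+02]
 [-1.62745624e-03 -2.88653003e-01  9.57432397e-01  3.84908277e+02]
 [ 0.00000000e+00  0.00000000e+00  0.00000000e+00  1.00000000e+00]]
```

View pics/scene0.png

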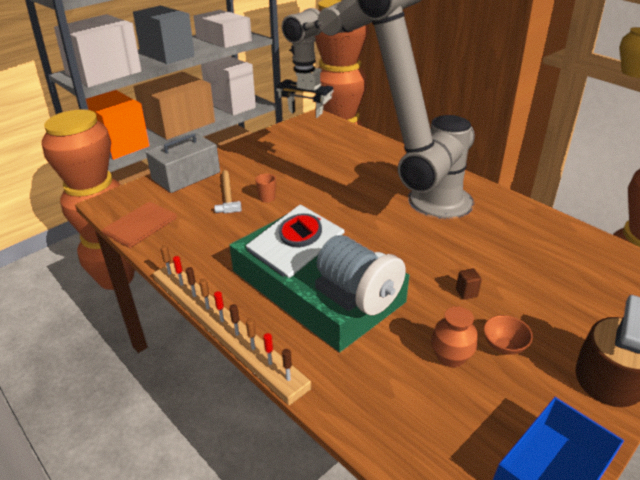

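View pics/top0.png

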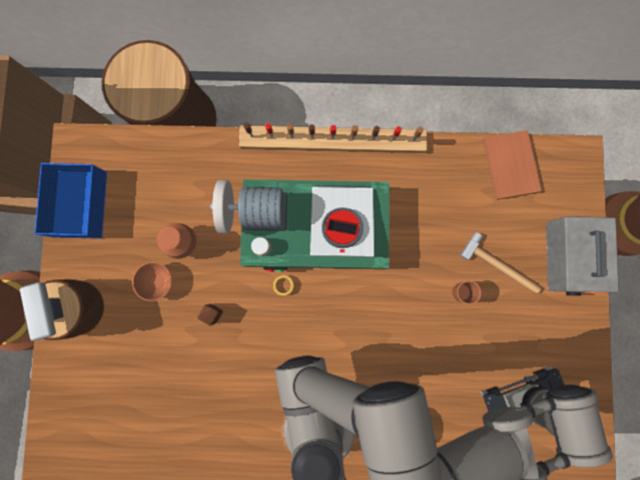

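```bash
python3 - <<'E'
import cv2
a=cv2.imread("pics/top0.png")[160:360,180:440]; cv2.imwrite("pics/topc.png",cv2.resize(a,None,fx=3,fy=3,interpolation=cv2.INTER_CUBIC))
a=cv2.imread("pics/scene0.png")[150:370,150:410]; cv2.imwrite("pics/scenec.png",cv2.resize(a,None,fx=2.7,fy=2.7,interpolation=cv2.INTER_CUBIC))
E
```

```text
(no output)
```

View pics/topc.png

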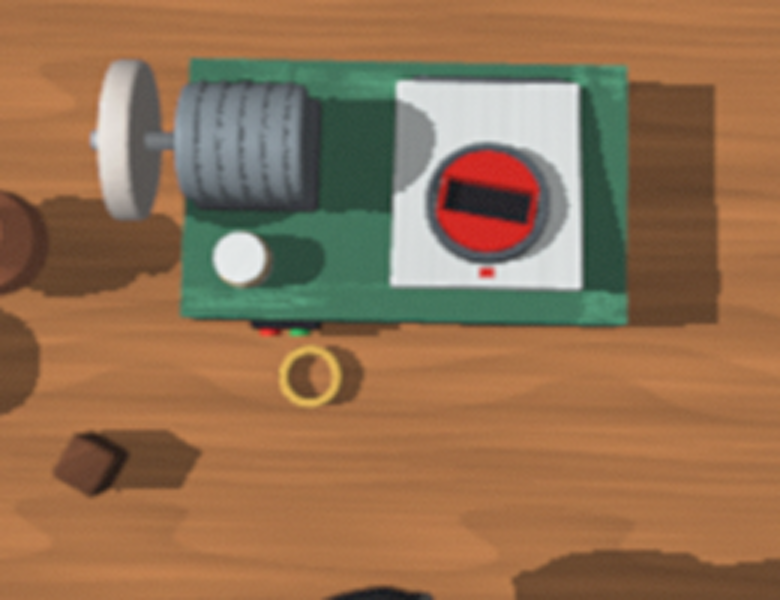

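View pics/scenec.png

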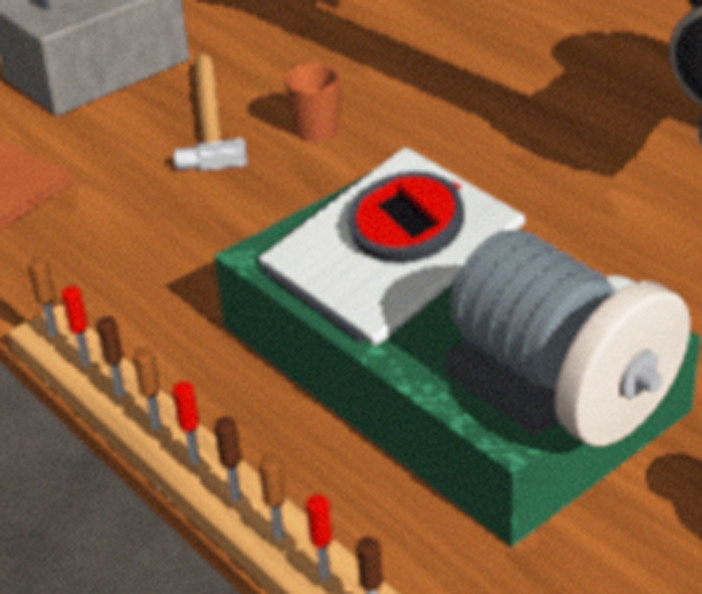

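```bash
cat > h.py <<'E'
import numpy as np,cv2,pickle
from scipy.optimize import least_squares
from scipy.spatial.transform import Rotation as R
def proj(c,P):
    T=np.linalg.inv(c["pose"]); P=np.atleast_2d(P); q=(P@T[:3,:3].T+T[:3,3])*[1,-1,-1]
    K=np.array([[c["fx"],0,c["cx"]],[0,c["fy"],c["cy"]],[0,0,1]])
    return cv2.projectPoints(q.reshape(-1,1,3),np.zeros(3),np.zeros(3),K,np.array(c["D"],float))[0].reshape(-1,2)
def hp(a,d,y,h): return [105-d*np.cos(a)+h*np.sin(a),-80+y,100+d*np.sin(a)+h*np.cos(a)]
def W(p,P): 
    P=np.atleast_2d(np.array(P,float)); c,s=np.cos(p[2]),np.sin(p[2])
    return P@np.array([[c,s,0],[-s,c,0],[0,0,1]])+[p[0],p[1],0]
E
cat > fit.py <<'E'
from h import *
t=pickle.load(open("top0.pkl","rb"));s=pickle.load(open("scene0.pkl","rb"))
def model(p,v):
    a=p[3]
    H=[hp(a,0,90,12),hp(a,0,-90,12),hp(a,210,-90,12),hp(a,210,90,12),hp(a,130,0,30)]
    if v==0: B=[[130,220,100],[130,-220,100],[-130,-220,100],[-130,220,100]]
    else: B=[[130,-220,100],[130,220,100],[-130,220,100]]
    return W(p,H+B)
T=np.array([(396,80),(580,83),(582,289),(390,285),(488,201),(190,60),(628,67),(627,323),(182,318)])/3+[180,160]
S=np.array([(378,336),(260,260),(405,150),(524,217),(407,213),(217,258),(513,466),(697,335)])/2.7+150
f=lambda p:np.r_[(proj(t,model(p,0))-T).ravel(),(proj(s,model(p,1))-S).ravel()]
r=least_squares(f,[500,0,0,.3],loss="soft_l1",x_scale=[10,10,.1,.1])
p=r.x;print(p);print(np.round(f(p).reshape(-1,2),1))
np.save("p.npy",p)
for nm,c in (("top",t),("scene",s)):
    k=p[2]
    # slot ends
    for cam in (0,.1,.2,.3):
        E=[hp(p[3],130-42*np.sin(g)*0+sg*42*np.sin(cam)*(1),sg*42*np.cos(cam),30) for sg,g in((1,0),(-1,0))]
        q=proj(c,W(p,E)); q=(q-[180,160])*3 if nm=="top" else (q-150)*2.7
        print(nm,cam,np.round(q))
E
python3 fit.py
```

```text
[6.21023240e+02 2.40412846e+01 1.22459972e-02 1.70126240e-01]
[[ 0.1  0.5]
 [-0.7  0.2]
 [-0.3  0.2]
 [ 0.6  0.7]
 [-0.2  0.5]
 [-0.6 -0.4]
 [-0.5 -0.9]
 [-0.1  0.3]
 [-0.7 -0. ]
 [-1.7  0.2]
 [-0.7 -1.5]
 [ 0.  -0.2]
 [-0.1  0.2]
 [-0.7 -0.8]
 [-1.7 -1.5]
 [ 0.1  1.2]
 [ 1.  -0.6]]
top 0 [[443. 202.]
 [531. 203.]]
top 0.1 [[443. 206.]
 [531. 199.]]
top 0.2 [[444. 210.]
 [530. 195.]]
top 0.3 [[445. 214.]
 [529. 191.]]
scene 0 [[433. 228.]
 [378. 194.]]
scene 0.1 [[436. 225.]
 [375. 196.]]
scene 0.2 [[438. 223.]
 [373. 199.]]
scene 0.3 [[441. 220.]
 [370. 201.]]
```

```bash
cat > go.py <<'E'
import sys
from h import *
from plant import get_obs
# target world x y z -> shift in tool units total
o=get_obs(); Rm=R.from_euler("xyz",o["tcp_rot"]).as_matrix()
d=np.array([float(v) for v in sys.argv[1:4]])-o["tool_pos"]
print("t",round(o["time"],2),"pos",np.round(o["tool_pos"],1),"rpy",np.round(o["tcp_rot"],3),"F",np.round(o["contact_force"],1),"M",np.round(o["moment"],2))
print("units",np.round(Rm.T@d/60,3))
E
python3 go.py 533 -122 250; python3 - <<'E'
from h import *
p=np.load("p.npy")
print(W(p,[hp(0,130,0,30),hp(0,185,-65,12),hp(p[3],185,-65,12),hp(p[3],210,-65,12)]))
E
```

```text
t 0.15 pos [ 190.7 -488.9  248.2] rpy [-3.14  -0.     0.372] F [-0.2 -0.7 -0.3] M [-0.04 -0.04  0.04]
units [ 7.537 -3.624 -0.024]
[[ 597.0047699   -56.25885913  130.        ]
 [ 542.80486379 -121.92749835  112.        ]
 [ 547.50696314 -121.86991358  143.14851287]
 [ 522.86972557 -122.17163621  147.38118207]]
```

carry_out(xyz=[[0.5,-0.24,0],[0.84,-0.4,0],[0.84,-0.4,0],[0.84,-0.4,0],[0.84,-0.4,0],[0.84,-0.4,0],[0.84,-0.4,0],[0.84,-0.4,0]], dr=[[0,0,0],[0,0,0],[0,0,0],[0,0,0],[0,0,0],[0,0,0],[0,0,0],[0,0,0]], gripper=-1)

```text
time: 1.15
tool_pos: [482.1, -178.6, 248.6]
tcp_rot: [3.142, 0.0, 0.372]
contact_force: [0.5, -0.2, -0.2]
grip_width: 16.3
```

carry_out(xyz=[[0.7,-0.35,0],[0.45,-0.23,0],[0,0,0],[0,0,0],[0,0,0],[0,0,0],[0,0,0],[0,0,0]], dr=[[0,0,0],[0,0,-0.5],[0,0,-1],[0,0,-1],[0,0,-1],[0,0,-1],[0,0,-1],[0,0,-1]])

```text
time: 2.15
tool_pos: [532.6, -122.6, 248.4]
tcp_rot: [-3.141, 0.0, 1.284]
contact_force: [0.0, 0.0, 0.3]
grip_width: 0.2
```

carry_out(xyz=[[0,0,0],[0,0,0],[0,0,0],[0,0,0],[0,0,0],[0,0,0],[0,0,0],[0,0,0]], dr=[[0,0,-1],[0,0,-1],[0,0,-1],[0,0,-1],[0,0,-1],[0,0,-1],[0,0,-1],[0,0,-1]])

```text
time: 3.15
tool_pos: [532.6, -122.6, 248.4]
tcp_rot: [-3.141, -0.001, 2.401]
contact_force: [-0.4, -0.6, 0.2]
grip_width: 0.2
```

carry_out(xyz=[[0,0,0],[0,0,0],[0,0,0],[0,0,0],[0,0,0],[0,0,0]], dr=[[0,0,-1],[0,0,-1],[0,0,-1],[0,0,-0.9],[0,0,-0.3],[0,0,0]])

```text
time: 3.9
tool_pos: [532.7, -122.6, 248.4]
tcp_rot: [3.142, -0.001, 2.982]
contact_force: [0.3, 0.7, 1.3]
grip_width: 0.1
```

```bash
python3 go.py 533 -122 185; python3 - <<'E'
from plant import *
import cv2,pickle
print(get_obs()["grip_width"],get_obs()["joint_positions"])
for n in ["wrist","scene"]:
    c=capture(n); cv2.imwrite(f"pics/{n}1.png",c["image"]); pickle.dump(c,open(f"{n}1.pkl","wb"))
E
```

```text
t 3.9 pos [ 532.7 -122.6  248.4] rpy [ 3.142e+00 -1.000e-03  2.982e+00] F [0.3 0.7 1.3] M [ 0.1  -0.11  0.01]
units [-0.005  0.01   1.057]
0.055125002918432905 [-3.66401413e-01  3.82163330e-01  1.46429231e+00 -2.90272520e-05
  1.29570055e+00 -1.77796035e+00]
```

View pics/wrist1.png

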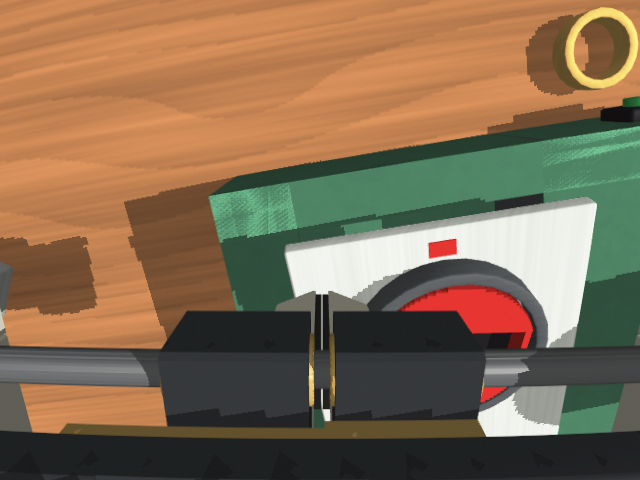

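View pics/scene1.png

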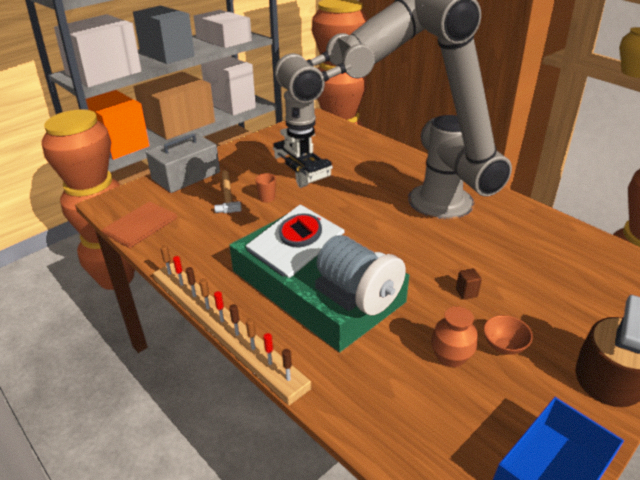

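carry_out(xyz=[[0,0,0.4],[0,0,0.5],[0,0,0.2],[0,0,0.15],[0,0,0.1],[0,0,0.1]], dr=[[0,0,0],[0,0,0],[0,0,0],[0,0,0],[0,0,0],[0,0,0]])

```text
time: 4.75
tool_pos: [533.1, -122.8, 162.1]
tcp_rot: [-3.141, 0.001, 2.983]
contact_force: [-0.9, 0.5, 2.2]
grip_width: 0.4
```

carry_out(xyz=[[0,0,0.1],[0,0,0.1],[0,0,0.1],[0,0,0.05],[0,0,0]], dr=[[0,0,0],[0,0,0],[0,0,0],[0,0,0],[0,0,0]])

```text
time: 5.38
tool_pos: [532.8, -122.6, 140.4]
tcp_rot: [3.141, -0.0, 2.983]
contact_force: [0.3, 0.1, 0.1]
grip_width: 0.5
```

carry_out(xyz=[[0,0,0.05],[0,0,0.05],[0,0,0]], dr=[[0,0,0],[0,0,0],[0,0,0]])

```text
time: 5.75
tool_pos: [532.8, -122.6, 134.5]
tcp_rot: [3.142, 0.0, 2.983]
contact_force: [1.2, -0.3, 0.2]
grip_width: 0.4
```

```bash
python3 go.py 533 -122 134; python3 - <<'E'
from plant import *
import cv2,pickle
c=capture("scene"); cv2.imwrite("pics/s2.png",cv2.resize(c["image"][150:300,200:400],None,fx=4,fy=4,interpolation=cv2.INTER_CUBIC))
c=capture("wrist"); cv2.imwrite("pics/w2.png",c["image"])
E
```

```text
t 5.75 pos [ 532.8 -122.6  134.5] rpy [3.142 0.    2.983] F [ 1.2 -0.3  0.2] M [ 0.04 -0.15  0.01]
units [-0.001  0.011  0.008]
```

View pics/s2.png

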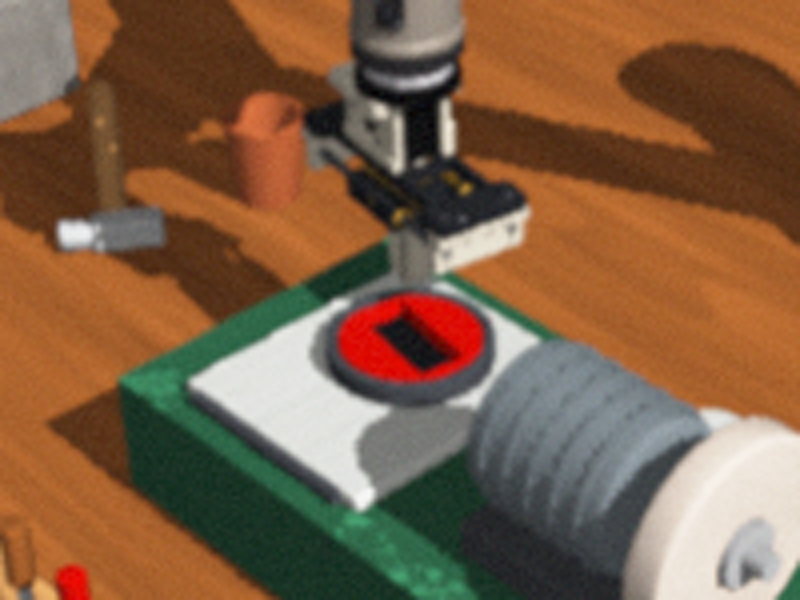

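View pics/w2.png

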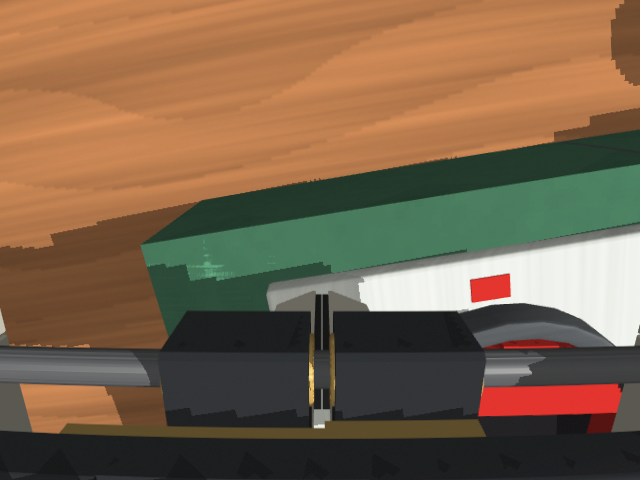

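carry_out(xyz=[[0,0,0.04],[0,0,0.03],[0,0,0]], dr=[[0,0,0],[0,0,0],[0,0,0]])

```text
time: 6.22
tool_pos: [533.1, -122.7, 134.0]
tcp_rot: [-3.141, 0.003, 2.983]
contact_force: [-8.8, 3.2, 26.9]
grip_width: 0.1
```

carry_out(xyz=[[0,0,-0.1],[0,0,-0.4],[0,0,-0.5],[0,0,-0.3],[0,0,0]], dr=[[0,0,0],[0,0,0],[0,0,0],[0,0,0],[0,0,0]])

```text
time: 6.85
tool_pos: [533.5, -122.9, 209.6]
tcp_rot: [-3.141, 0.003, 2.983]
contact_force: [-0.2, -0.0, -0.7]
grip_width: 0.8
```

```bash
python3 go.py 594 -76 210; python3 - <<'E'
from plant import *
import cv2,pickle
for n,(y,x) in (("scene",(180,240)),("top",(160,280))):
    c=capture(n); pickle.dump(c,open(f"{n}3.pkl","wb")); cv2.imwrite(f"pics/{n}3.png",cv2.resize(c["image"][y:y+110,x:x+140],None,fx=5,fy=5,interpolation=cv2.INTER_CUBIC))
E
```

```text
t 6.85 pos [ 533.5 -122.9  209.6] rpy [-3.141e+00  3.000e-03  2.983e+00] F [-0.2 -0.  -0.7] M [ 0.08 -0.16  0.06]
units [-0.872  0.931 -0.005]
```

View pics/scene3.png

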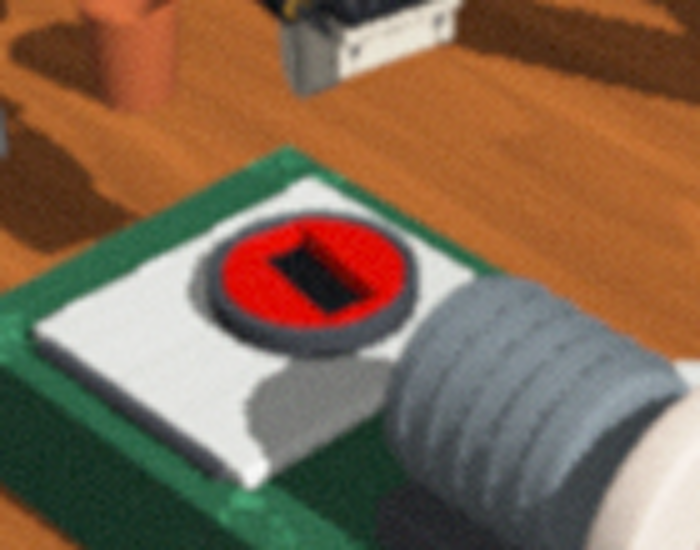

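View pics/top3.png

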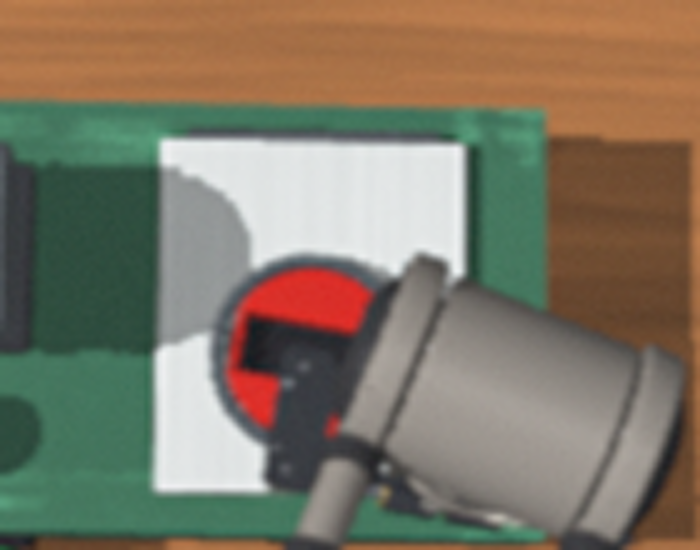

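```bash
python3 - <<'E'
from h import *
p=np.load("p.npy")
for n,(y,x) in (("scene",(180,240)),("top",(160,280))):
    c=pickle.load(open(n+"3.pkl","rb"))
    im=cv2.resize(c["image"][y:y+110,x:x+140],None,fx=5,fy=5,interpolation=cv2.INTER_CUBIC)
    f=lambda P:np.round((proj(c,W(p,P))-[x,y]+.5)*5-.5).astype(int)
    def D(P,col): cv2.polylines(im,[f(P).reshape(-1,1,2)],True,col,1)
    D([hp(0,0,90,12),hp(0,0,-90,12),hp(0,210,-90,12),hp(0,210,90,12)],(255,0,0))
    th=np.linspace(0,6.28,60)
    D([hp(0,130+50*np.cos(t),50*np.sin(t),30) for t in th],(255,255,0))
    k=.17;ux=np.array([-np.sin(k),np.cos(k)]); v=np.array([np.cos(k),np.sin(k)])
    def q(a,b,h):
        w=a*ux+b*v; return hp(0,130+w[0],w[1],h)
    D([q(42,18,30),q(42,-18,30),q(-42,-18,30),q(-42,18,30)],(0,255,0))
    cv2.imwrite(f"pics/{n}4.png",im)
E
```

```text
(no output)
```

View pics/scene4.png

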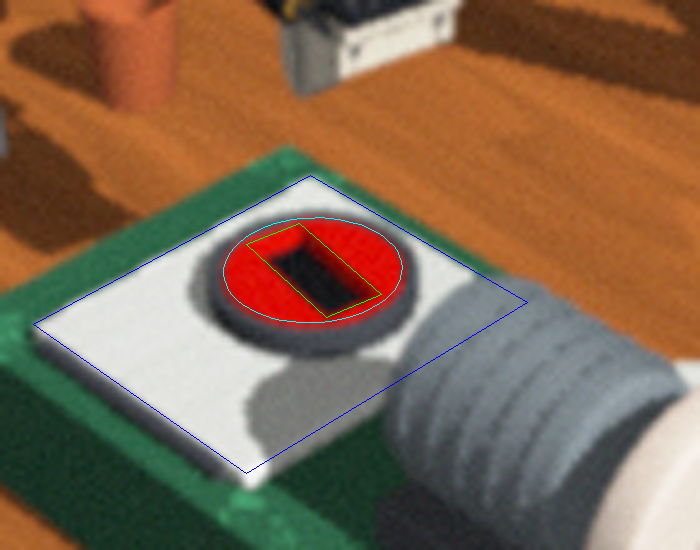

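View pics/top4.png

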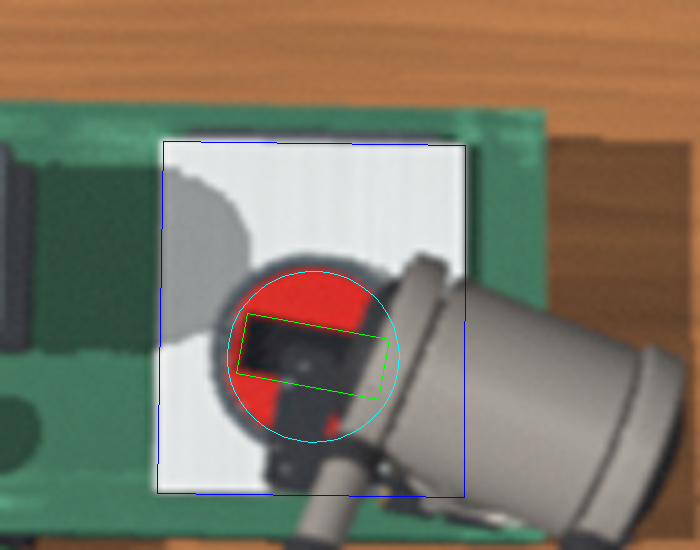

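```bash
python3 go.py 595.3 -72.8 170
```

```text
t 6.95 pos [ 532.5 -122.5  207.7] rpy [ 3.141e+00 -1.000e-03  2.983e+00] F [-0.1 -0.8 -0.7] M [ 0.06 -0.12  0.04]
units [-0.904  0.984  0.627]
```

carry_out(xyz=[[-0.3,0.33,0],[-0.4,0.43,0],[-0.204,0.224,0],[0,0,0.3],[0,0,0.327],[0,0,0],[0,0,0]], dr=[[0,0,0],[0,0,0],[0,0,0],[0,0,0],[0,0,0],[0,0,0],[0,0,0]])

```text
time: 7.82
tool_pos: [595.7, -73.0, 170.9]
tcp_rot: [-3.142, -0.0, 2.983]
contact_force: [-0.8, 0.4, -0.5]
grip_width: 0.8
```

```bash
python3 go.py 595.3 -72.8 141; python3 - <<'E'
from plant import *
import cv2,pickle
c=capture("scene"); cv2.imwrite("pics/s5.png",cv2.resize(c["image"][180:290,240:380],None,fx=5,fy=5,interpolation=cv2.INTER_CUBIC))
c=capture("wrist"); cv2.imwrite("pics/w5.png",c["image"])
E
```

```text
t 7.83 pos [595.7 -73.  170.9] rpy [-3.142 -0.     2.983] F [-0.8  0.4 -0.5] M [ 0.06 -0.15 -0.06]
units [0.008 0.002 0.498]
```

View pics/s5.png

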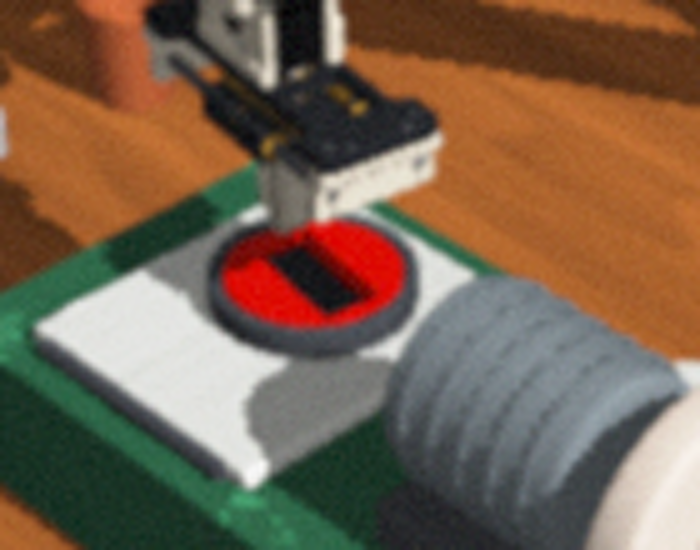

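View pics/w5.png

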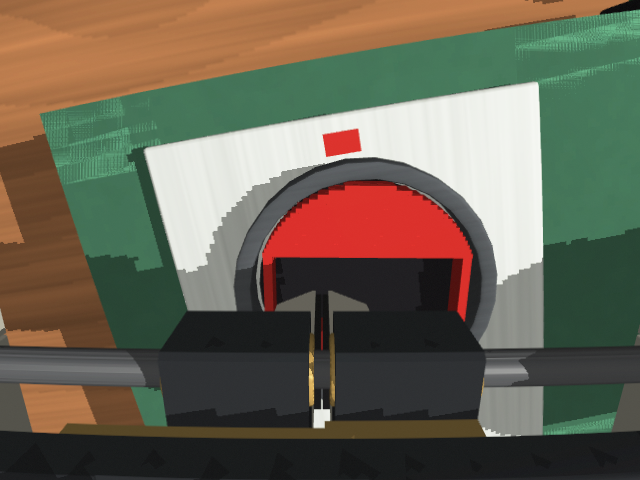

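carry_out(xyz=[[0,0,0.2],[0,0,0.15],[0,0,0.1],[0,0,0.05],[0,0,0]], dr=[[0,0,0],[0,0,0],[0,0,0],[0,0,0],[0,0,0]])

```text
time: 8.55
tool_pos: [595.7, -72.9, 140.7]
tcp_rot: [-3.142, -0.0, 2.983]
contact_force: [0.1, 1.1, 0.1]
grip_width: 0.4
```

carry_out(xyz=[[0.05,0,0],[0.05,0,0],[0.03,0,0],[0,0,0]], dr=[[0,0,0],[0,0,0],[0,0,0],[0,0,0]])

```text
time: 9.05
tool_pos: [588.6, -71.8, 141.2]
tcp_rot: [-3.142, 0.002, 2.983]
contact_force: [4.2, 1.2, -1.6]
grip_width: 0.5
```

carry_out(xyz=[[0.021,0.01,0],[0.021,0.01,0],[0.021,0.01,0],[0.021,0.01,0],[0,0,0]], dr=[[0,0,0.5],[0,0,0.5],[0,0,0.5],[0,0,0.5],[0,0,0]])

```text
time: 9.68
tool_pos: [584.1, -68.6, 141.2]
tcp_rot: [-3.141, 0.001, 2.704]
contact_force: [2.4, -2.6, -0.8]
grip_width: 0.6
```

```bash
python3 go.py 595.3 -72.8 141; python3 - <<'E'
from plant import *
import cv2,pickle
c=capture("scene"); cv2.imwrite("pics/s6.png",cv2.resize(c["image"][180:290,240:380],None,fx=5,fy=5,interpolation=cv2.INTER_CUBIC))
c=capture("wrist"); cv2.imwrite("pics/w6.png",c["image"])
E
```

```text
t 9.68 pos [584.1 -68.6 141.2] rpy [-3.141e+00  1.000e-03  2.704e+00] F [ 2.4 -2.6 -0.8] M [-0.45 -0.52  0.03]
units [-0.199  0.016  0.003]
```

View pics/w6.png

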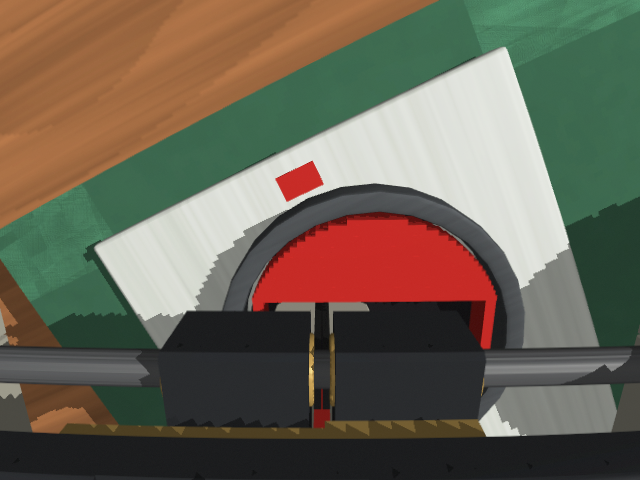

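carry_out(xyz=[[0.022,0.01,0],[0.022,0.01,0],[0.022,0.01,0],[0.022,0.01,0],[0.022,0.01,0],[0.022,0.01,0],[0,0,0]], dr=[[0,0,0.5],[0,0,0.5],[0,0,0.5],[0,0,0.5],[0,0,0.5],[0,0,0.5],[0,0,0]])

```text
time: 10.65
tool_pos: [579.2, -60.9, 141.0]
tcp_rot: [-3.141, 0.0, 2.286]
contact_force: [0.6, -3.0, 1.4]
grip_width: 0.6
```

carry_out(xyz=[[0.022,0.01,0],[0.022,0.01,0],[0.022,0.01,0],[0.022,0.01,0],[0.022,0.01,0],[0.022,0.01,0],[0,0,0]], dr=[[0,0,0.5],[0,0,0.5],[0,0,0.5],[0,0,0.5],[0,0,0.5],[0,0,0.5],[0,0,0]])

```text
time: 11.52
tool_pos: [578.1, -52.2, 140.9]
tcp_rot: [-3.141, -0.0, 1.868]
contact_force: [-0.9, -3.6, 0.8]
grip_width: 0.4
```

```bash
python3 go.py 595.3 -72.8 141; python3 - <<'E'
from plant import *
import cv2,pickle
c=capture("scene"); cv2.imwrite("pics/s7.png",cv2.resize(c["image"][180:290,240:380],None,fx=5,fy=5,interpolation=cv2.INTER_CUBIC))
c=capture("wrist"); cv2.imwrite("pics/w7.png",c["image"])
E
```

```text
t 11.53 pos [578.1 -52.2 140.9] rpy [-3.141 -0.     1.868] F [-0.9 -3.6  0.8] M [-0.53 -0.01  0.02]
units [-0.413  0.174 -0.002]
```

View pics/w7.png

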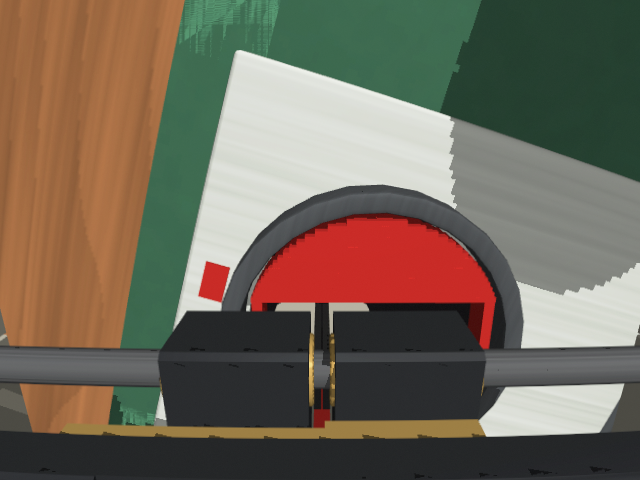

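View pics/s7.png

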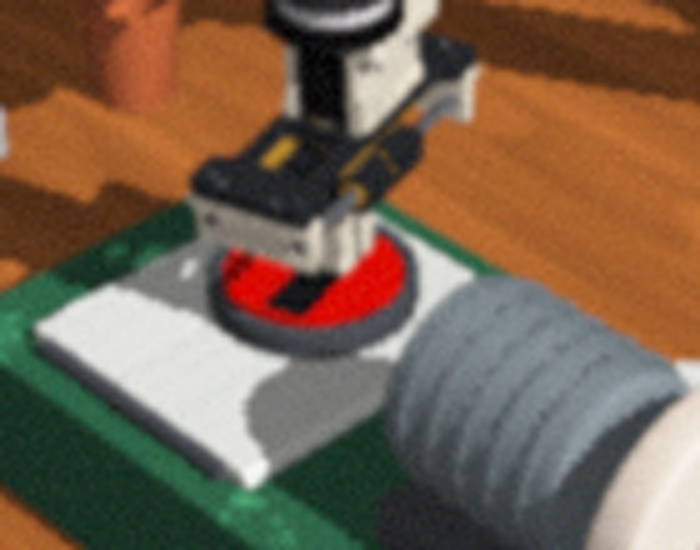

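carry_out(xyz=[[0.022,0.01,0],[0.022,0.01,0],[0.022,0.01,0],[0.022,0.01,0],[0,0,0]], dr=[[0,0,0.5],[0,0,0.5],[0,0,0.5],[0,0,0.5],[0,0,0]])

```text
time: 12.25
tool_pos: [579.4, -46.4, 140.8]
tcp_rot: [-3.141, 0.0, 1.589]
contact_force: [-1.2, -2.5, 1.8]
grip_width: 0.5
```

carry_out(xyz=[[0.02,0,0],[0.02,0,0],[0,0,0]], dr=[[0,0,0.1],[0,0,0],[0,0,0]])

```text
time: 12.62
tool_pos: [579.4, -46.1, 140.8]
tcp_rot: [-3.141, 0.003, 1.575]
contact_force: [-2.3, -11.3, 1.2]
grip_width: 0.4
```

carry_out(xyz=[[-0.06,0,0],[-0.07,0,0],[0,0,-0.2],[0,0,-0.5],[0,0,-0.8],[0,0,-0.6],[0,0,0]], dr=[[0,0,0],[0,0,0],[0,0,0],[0,0,0],[0,0,0],[0,0,0],[0,0,0]])

```text
time: 13.5
tool_pos: [581.1, -51.6, 271.1]
tcp_rot: [3.134, 0.001, 1.573]
contact_force: [-0.3, -0.2, 0.1]
grip_width: 0.2
```

carry_out(xyz=[[0,-0.5,0],[0,-0.9,0],[0,-0.9,0],[0,-0.5,0],[0,0,0],[0,0,0]], dr=[[0,0,0],[0,0,0],[0,0,0],[0,0,0],[0,0,0],[0,0,0]])

```text
time: 14.25
tool_pos: [412.4, -52.1, 266.9]
tcp_rot: [3.141, 0.0, 1.573]
contact_force: [-0.5, 0.9, -0.4]
grip_width: 0.4
```

```bash
python3 go.py 533 -122 134;python3 - <<'E'
from h import *
from plant import capture
p=np.load("p.npy"); n="scene";y,x=180,240
c=capture(n); cv2.imwrite("pics/s8full.png",c["image"])
im=cv2.resize(c["image"][y:y+110,x:x+140],None,fx=5,fy=5,interpolation=cv2.INTER_CUBIC)
f=lambda P:np.round((proj(c,W(p,P))-[x,y]+.5)*5-.5).astype(int)
def D(P,col): cv2.polylines(im,[f(P).reshape(-1,1,2)],True,col,1)
D([hp(0,0,90,12),hp(0,0,-90,12),hp(0,210,-90,12),hp(0,210,90,12)],(255,0,0))
D([hp(0,130+a,b,30) for a,b in ((42,18),(42,-18),(-42,-18),(-42,18))],(0,255,0))
cv2.imwrite("pics/s8.png",im)
c=capture("top"); cv2.imwrite("pics/t8.png",c["image"])
E
```

```text
t 14.25 pos [412.4 -52.1 266.9] rpy [3.141 0.    1.573] F [-0.5  0.9 -0.4] M [ 0.03 -0.09  0.01]
units [-1.169  2.007  2.217]
```

View pics/s8.png

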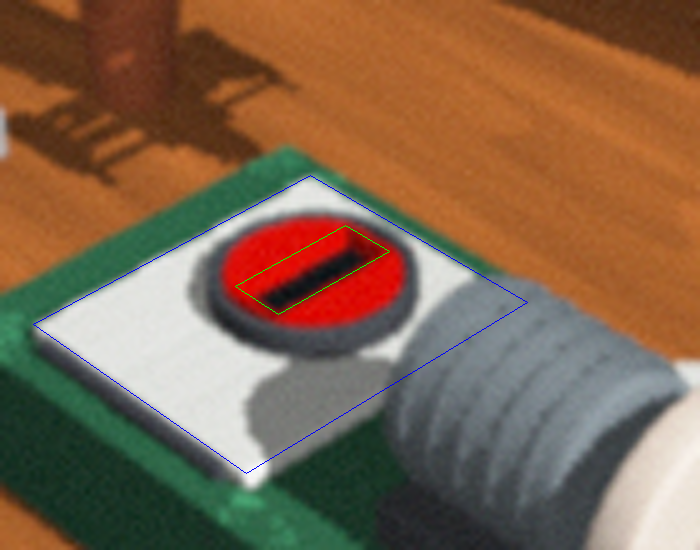

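View pics/t8.png

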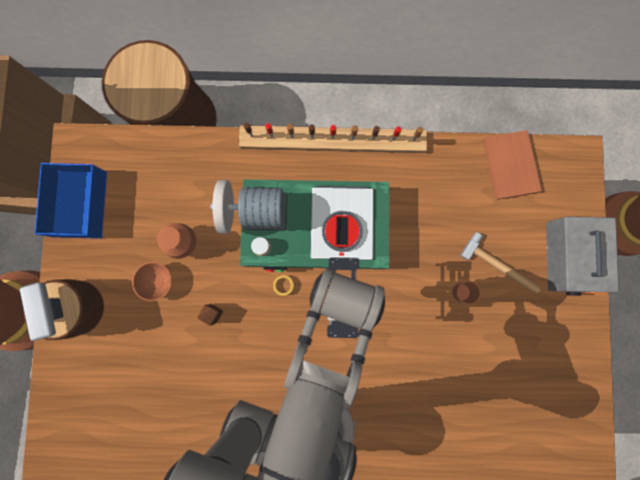

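The scene crop shows the hatch on its shut outline and the slot along the free-edge direction. The top view shows the slot (342,231) pointing at the red mark (341,254), with the bystanders unmoved.

```bash
python3 -c "
from plant import *
print(close_job())"
```

```text
the job is handed in; nothing more can be done
None
```

I pushed the hatch shut and turned the red fastener clockwise to its stop. I then backed the arm clear and handed the job in at about 14.4 s; no verdict is reported.

- **Hatch:** I pushed near its right free corner with shut fingertips until it stopped at 27 N, with the fingertips at about 112 mm, the shut height. The fastener was still at about 0.17 rad then. In the last scene picture the hatch matches its computed shut outline.
- **Fastener:** I swung the fingertips about 80° clockwise in the slot. At the end a further 2.4 mm push raised the force to 11 N with almost no movement, so it was at its stop, at about 1.57 rad by tool angle. In the last pictures the slot points at the red mark.
- **Bystanders and arm:** By eye, no bystander moved between the first and last top views; I did not measure them. The arm stands clear of the machine, with about 1 N residual force reading.

The computed outlines sit 1 to 2 mm off the image edges; no check failed.

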